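# Fold the terminal-box cover over and tuck it under its lip

## Robot

A 7-joint arm with a two-finger parallel gripper is mounted at the origin on the work surface. World frame = base frame: x ahead of the robot, y to its left, z up, the work surface at z = 0. Lengths are in m, angles in rad, forces in N, time in s.
With the tool pointing down it reaches from about 0.4 to 0.85 m from the base axis. Payload 10.4 kg.
Tool frame: the origin (TCP) lies at the very end of the fingers, on their centre line; the grasp point (between the pads) lies 19 mm behind it (manip.pinch_z is the distance from the TCP to the grasp point, in m); z points along the fingers, y is the line along which they close (so a half turn about z gives the same grasp; the last joint's range is limited). The gripper opens to 85 mm and grips with 20 to 120 N. Pads are 22 mm wide; open, the fingers measure 114 mm over their backs; the gripper's body (76 mm by 85 mm) begins 54 mm behind the grasp point. The pads swing forward as they close: fully open they stand 13 mm farther back than shut.
Start: joints at [1.186, 0.332, -0.065, 1.46, 0.022, 1.35, -0.088], TCP at [0.221, -0.585, 0.231] pointing down, gripper open.
Joint ranges: [-2.6, 2.6], [-0.5, 2.12], [-1.47, 1.34], [0.16, 2.42], [-1.27, 4.41], [0.06, 2.06], [-2.6, 2.6]. Speed limits (rad/s): [2.22, 2.22, 2.79, 2.79, 3.14, 3.14, 3.14].

## Interface

Orientations are given as a unit quaternion [x, y, z, w].
In Python, from workcell import manip gives the robot as it stands. The module is installed in compiled form; this text tells all that it offers.
- The arm moves only by the shell command python3 -m creep 'ROWS' [OPENING] [FORCE]. ROWS is a JSON object of lists of equal length, an entry for each row: "slide": the shift along the tool's x, y, z in m, a list of three; "twist": the turn about the tool's z in degrees. A call has 1 to 8 rows; each row shifts and turns the commanded pose from where the row before left it, along the tool's axes as they then stand; what a row does not reach is not made up. A row lasts 1/8 s, in which the tool goes at most 62.5 mm and 10.7 degrees, less where a joint would pass 70% of its speed; a pose out of reach is approached as far as the arm can. A call with a gripper value outside its range is refused whole. OPENING is the opening in per cent of the stroke, from 0 (shut) to 100 (fully open), set as the call begins (- or left out, the last holds). The fingers move at their own pace and stop on an object; FORCE is the grip in N (left out, the last holds). Time passes only in rows, so rows that do not move let the fingers close. It gives the time, the measured TCP pose, the force, the opening and the grip force at its end, in the units of the state.
- manip.get_obs(): the state, without advancing time (a new reading comes with each control period).
- manip.camera(name): name is "scene" or "top"; returns (picture, depth): 400x640x3 uint8, blue, green, red; 400x640 float32, m along the optical axis (not along the pixel's ray), 0 where there is no reading.
- manip.camera_params(name): a dict with "intrinsics" (3x3 intrinsics, pixels), "R" (3x3) and "t" (3): a world point X has camera coordinates R X + t. Camera axes: x right, y down, z forward; pixel columns grow to the right and rows downward; lengths in m; the calibration is good to about 2 mm. A picture is of the moment at which its call begins. camera_params takes no time and is no camera call.
- manip.hand_in(): hands the job in; it is judged then, once.
The state is a dict: "clock": time; "joint_pos": joint angles; "joint_velocities": joint speeds; "tau": joint torques, N m; "position": TCP position; "ee_rot": TCP orientation; "ft_force": force on the tool from outside, world axes, zero at the start; "torque": the same for the moment, N m; "grip_width": opening from 0.0 (shut) to 1.0 (fully open); "grasp_force": force on a finger pad.
Only numpy, scipy, OpenCV 4.12 (cv2) and the standard library are available. Lean on these libraries where they do the work, as an engineer would, in place of code of your own. Each camera call takes 0.05 s, during which the arm holds its last target. There are 200 camera calls.

## Task

Close the yellow cover of the grey terminal box: push it over from behind with your fingertips until it lies flat, then, keeping it pressed down, push its black ridge toward the orange lip until the cover's edge is tucked fully home beneath the lip, and let go so that the lip alone holds it shut. Only push on the cover's outer face: do not pinch it, and do not touch the black rubber seal on its inner face. Do not lift or shift anything else on the bench.

Things in the scene. Friction and masses are not known exactly. Their poses are not given: they have to be found in the camera images.
- box: grey open-topped terminal box 150 x 160 x 60 mm (x, y, height) fixed in the middle of a plywood board 260 x 340 x 12 mm, which is fixed to the bench. Origin: centre of the board's underside, on the bench; z up; +x runs from the hinge side of the box to the side with the orange lip, y along the hinge. The board is turned about the vertical. Hinge and lip do not move relative to it.
- hinge (a point): middle of the cover's hinge line on the box with the cover slid fully back: 65 mm on the -x side of the box's centre, 72 mm above the bench; axes as box. The cover is a yellow plate 115 mm from hinge line to free edge, 150 mm wide along y, 4 mm thick: when shut it covers 0 to 115 mm in +x of this point, with its outer (top) face 4 mm above it.
- lip_edge (a point): middle of the lower edge, on the hinge side, of the orange retaining lip: a fixed rigid flange 120 mm wide and 4 mm thick which overhangs toward the hinge by 16 mm from its riser. It lies 119 mm in +x of hinge and 8 mm above it; axes as box. A flat cover that is slid fully back ends 4 mm short of it and its outer face lies 4 mm below it, so the edge passes beneath once the cover is pressed flat; slid fully home it reaches 10 mm under the lip.
- ridge (a point): on the cover: middle of the upright face of the black push ridge on the outer face, 70 mm from the hinge line, 100 mm wide along y, top 7 mm above the outer face. That face looks toward the hinge and is what a fingertip pushes to slide the cover; behind it the ridge slopes down to the plate, so it cannot be pinched. The outer face between hinge line and ridge is flat and clear. Its x axis points along the cover from the hinge to the free edge, z out of the outer face.
- cover (a joint): cover angle, rad: 0 = flat, shut; 1.57 = upright; starts at about 1.7 to 2.1, leaning back beyond upright to the box's -x side (toward the robot). Its outer face then looks toward the robot. A weak spring (about 0.15 N m at flat) raises the cover again unless it is held or tucked; tucked, it rests up against the lip at about 0.035 rad.
- cover_slide (a joint): slide of the cover and its hinge pin in slotted ears along the box's +x, m: 0 = fully back (start), 0.014 = fully home under the lip. Friction: moves at about 4 N and stays where it is left; folding the cover by pushing 40 mm or more from the hinge takes less than that.
- seal: black rubber seal 85 x 130 x 3 mm glued on the cover's inner face: not to be touched. Origin at the hinge line; axes as ridge.
- screwdriver: red screwdriver 190 mm long lying on the board beside the box: leave alone. Origin in its underside.
- tape: blue tape ring, 68 mm across, 19 mm high, on the board beside the box: leave alone. Origin at centre of underside.
- round_box: white round junction box, 72 mm across, 32 mm high, on the board beside the box: leave alone. Origin at centre of underside.
- spray: spray can, 58 mm across, 170 mm high, on the bench: leave alone. Origin at centre of underside.
- mug: blue mug, 82 mm across, 92 mm high, on the bench: leave alone. Origin at centre of underside.

How it is judged:
On the way, in this order (a step that is already met when the one before it is completed fails the run):
1. the cover is folded down flat, not yet slid under the lip (value of joint cover below 0.1 rad and value of joint cover_slide below 0.007 m), for 0.02 s.
2. the cover's edge is tucked beneath the lip (value of joint cover below 0.065 rad and value of joint cover_slide above 0.01 m), for 0.1 s.
At the end, for the whole second after the job is handed in: the cover lies shut (angle below 0.065 rad) and slid at least 10 of its 14 mm home, so that its edge is beneath the lip, at rest and held by the lip alone; every bystander within 20 mm of where it stood (all of step 2 and velocity of joint cover between -0.05 and 0.05 rad/s and distance of each of screwdriver, tape, round_box, spray, mug from where it was at the start of the episode below 0.02 m); the robot touches nothing.
It fails at once if the rubber seal on the cover's inner face is touched (cover pinched or hooked from inside) (contact force between the fingers and seal above 0.3 N).
It fails at once if something else on the bench is shifted or lifted (distance of any of screwdriver, tape, round_box, spray, mug from where it was at the start of the episode above 0.02 m).
It also fails if it takes over 48 s, if anything falls off the work surface, if the arm or the gripper's body presses on something with over 40 N, if the wrist force passes 120 N, or if a joint passes its speed limit or range.

## Working session

There is one attempt and no reset: what is moved stays moved. The work goes in short steps, Python scripts to look and compute and a shell command to move; the robot and the scene stay as the last step left them, time stands still between calls to the robot, and variables do not carry over. Pictures are saved under pics/ and viewed, at most 10 in all, crops included, and the job is handed in when it is done.

```bash
mkdir -p pics
cat > h.py <<'E'
import numpy as np, cv2
from workcell import manip
def grab(n):
    im,d=manip.camera(n); p=manip.camera_params(n); return im,d,np.array(p["intrinsics"]),np.array(p["R"]),np.array(p["t"])
def pts(d,K,R,t,mask):
    v,u=np.nonzero(mask&(d>0)); z=d[v,u]
    c=np.stack([(u-K[0,2])/K[0,0]*z,(v-K[1,2])/K[1,1]*z,z],1)
    return (c-t)@R,u,v
E
python3 - <<'E'
from h import *
o=manip.get_obs(); print({k:np.round(o[k],3).tolist() for k in ("clock","position","ee_rot","grip_width","ft_force")})
for n in("scene","top"):
    im,d,K,R,t=grab(n); cv2.imwrite(f"pics/{n}0.png",im); np.savez(n,im=im,d=d,K=K,R=R,t=t)
    print(n,np.round(-R.T@t,3),(R[2]).round(2))
    hsv=cv2.cvtColor(im,cv2.COLOR_BGR2HSV)
    for c,lo,hi in(("yellow",22,35),("orange",8,18)):
        m=(hsv[...,0]>=lo)&(hsv[...,0]<=hi)&(hsv[...,1]>170)&(hsv[...,2]>100)
        P,u,v=pts(d,K,R,t,m)
        if len(P): print(c,len(P),np.percentile(P,[2,50,98],axis=0).round(3).tolist(),u.min(),u.max(),v.min(),v.max())
E
```

```text
{'clock': 0.0, 'position': [0.221, -0.584, 0.231], 'ee_rot': [0.984, 0.18, -0.0, -0.001], 'grip_width': 1.003, 'ft_force': [0.29, -0.491, 0.456]}
scene [ 0.892 -0.513  1.054] [-0.26  0.44 -0.86]
yellow 1949 [[-0.611, -0.392, -0.386], [0.032, 1.232, -0.177], [0.956, 1.288, 0.185]] 0 495 0 399
orange 257 [[-0.026, -0.103, -0.299], [0.655, -0.049, 0.084], [0.686, 1.221, 0.13]] 278 354 13 239
top [ 0.397 -0.017  1.436] [ 0.15  0.01 -0.99]
yellow 703 [[-0.082, -1.277, -0.645], [0.948, -0.063, -0.002], [0.956, 1.233, 0.187]] 0 639 101 399
orange 215 [[0.623, -0.106, 0.02], [0.654, -0.054, 0.086], [0.685, -0.001, 0.091]] 318 353 174 243
```

View pics/scene0.png

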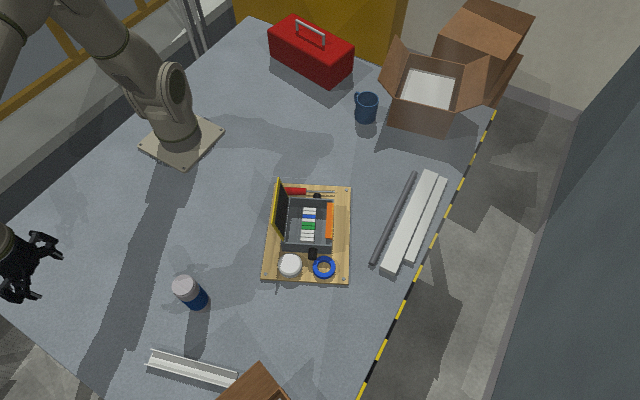

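View pics/top0.png

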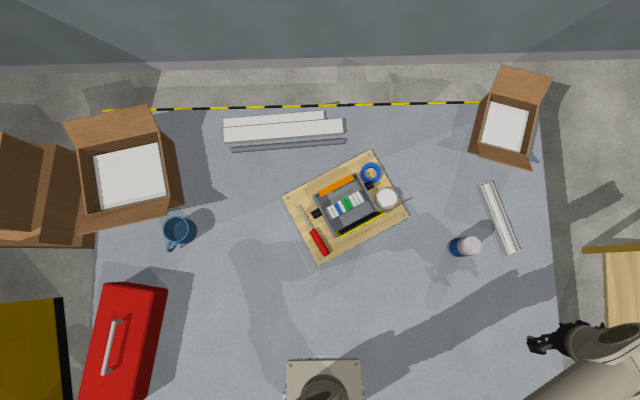

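The scene picture shows the board at about (305,235), with the yellow cover leaning at (280,210) and the orange lip at (330,220). In the top picture the board is at (345,208), the lip at (336,185) and the cover at (362,222). The screwdriver, round box and tape lie on the two y sides, and the spray can is at (465,245).

Run:
```python
from h import *
for n in("scene","top"):
    z=np.load(n+".npz"); im,d,K,R,t=[z[k] for k in("im","d","K","R","t")]
    hsv=cv2.cvtColor(im,cv2.COLOR_BGR2HSV); C=-R.T@t
    allp,u,v=pts(d,K,R,t,d>0)
    for c,lo,hi,s in(("yellow",22,35,170),("orange",8,18,170),("ply",8,25,60)):
        m=(hsv[...,0]>=lo)&(hsv[...,0]<=hi)&(hsv[...,1]>s)&(hsv[...,2]>(60 if c=="yellow" else 100))
        P,u,v=pts(d,K,R,t,m)
        k=(abs(P[:,0]-.6)<.25)&(abs(P[:,1]+.07)<.25)&(P[:,2]<.25)&(P[:,2]>0.005)
        if c=="orange": k&=P[:,2]>.07
        if c=="ply": k&=P[:,2]<.03
        P,u,v=P[k],u[k],v[k]
        if c=="yellow":
            print(n,c,len(P),np.percentile(P,[3,50,97],axis=0).round(3).tolist(),u.min(),u.max(),v.min(),v.max()); continue
        zp=.082 if c=="orange" else .012
        r=np.stack([(u-K[0,2])/K[0,0],(v-K[1,2])/K[1,1],np.ones(len(u))],1)@R
        X=C+r*((zp-C[2])/r[:,2])[:,None]
        rc=cv2.minAreaRect(X[:,:2].astype(np.float32)); print(n,c,len(P),P[:,2].mean().round(3),np.round(rc[0],4),np.round(rc[1],3),rc[2])
    cx,cy=(305,235) if n=="scene" else (345,208)
    cv2.imwrite(f"pics/{n}1.png",cv2.resize(im[cy-65:cy+65,cx-80:cx+80],None,fx=4.5,fy=4.5,interpolation=cv2.INTER_CUBIC))
```

```text
scene yellow 115 [[0.49, -0.186, 0.095], [0.537, -0.15, 0.183], [0.572, -0.062, 0.188]] 271 331 177 240
scene orange 230 0.085 [ 0.5996 -0.0299] [0.089 0.228] 68.68876647949219
scene ply 3422 0.012 [ 0.6001 -0.0812] [0.259 0.339] 27.093358993530273
top yellow 141 [[0.487, -0.186, 0.018], [0.517, -0.117, 0.183], [0.564, -0.052, 0.189]] 336 384 211 237
top orange 206 0.086 [ 0.6555 -0.0523] [0.02  0.119] 27.17066192626953
top ply 4158 0.014 [ 0.5976 -0.0822] [0.259 0.34 ] 27.138355255126953
```

View pics/top1.png

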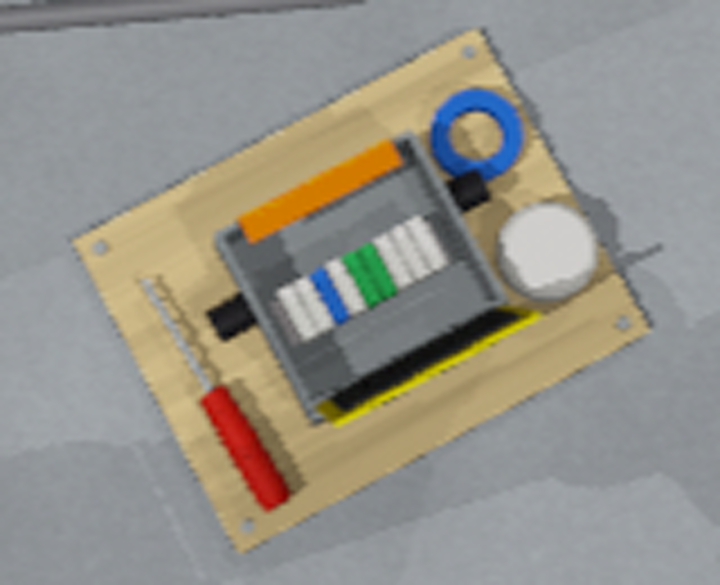

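View pics/scene1.png

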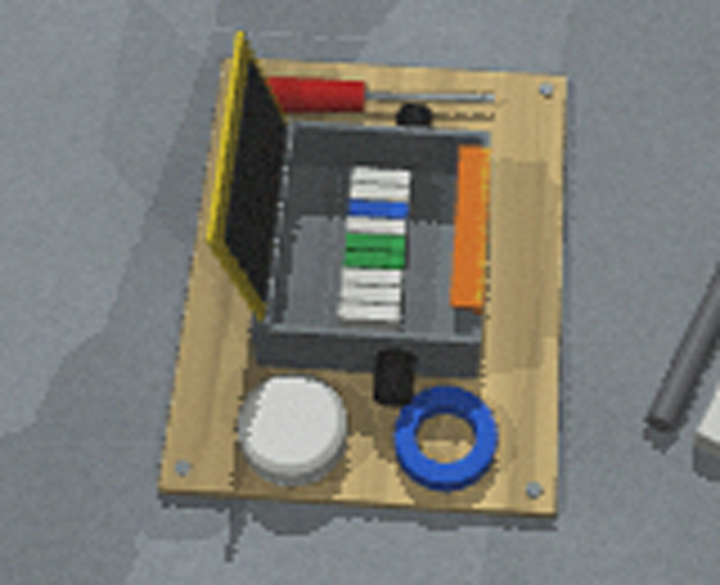

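```bash
cat >> h.py <<'E'
A=np.deg2rad(27.13); C0=np.array([.599,-.0817]); B=np.array([[np.cos(A),np.sin(A)],[-np.sin(A),np.cos(A)]])
def rel(P): P=np.atleast_2d(P); return np.c_[(P[:,:2]-C0)@B.T+[.065,0],P[:,2]-.072]   # box axes, from hinge
def st():
    o=manip.get_obs(); q=o["ee_rot"]; f=np.array(o["ft_force"])
    print("t",round(float(o["clock"]),2),"tip rel hinge mm",(rel(o["position"])[0]*1000).round(1),"yaw err",round(np.degrees(2*np.arctan2(q[1],q[0])-A),2),"F box",(B@f[:2]).round(1),f[2].round(1),"tilt",np.round(q[2:],3))
E
python3 -m creep '{"slide":[[0,0,0],[0.045,-0.03,0],[0.045,-0.03,0],[0.045,-0.03,0],[0.045,-0.03,0],[0.045,-0.03,0],[0.045,-0.03,0],[0.045,-0.03,0]],"twist":[-6.4,0,0,0,0,0,0,0]}' 0 20
python3 - <<'E'
from h import *
st()
z=np.load("scene.npz"); im,d,K,R,t=[z[k] for k in("im","d","K","R","t")]
hsv=cv2.cvtColor(im,cv2.COLOR_BGR2HSV); m=(hsv[...,0]>=22)&(hsv[...,0]<=35)&(hsv[...,1]>150)&(hsv[...,2]>60)
P,u,v=pts(d,K,R,t,m); r=rel(P); r=r[(abs(r[:,1])<.1)&(abs(r[:,0])<.1)&(r[:,2]>.1)]; print("cover top",np.median(r,0).round(4))
P,u,v=pts(d,K,R,t,np.ones(d.shape,bool)); r=rel(P); k=(r[:,2]>.07)&(r[:,2]<.12)&(abs(r[:,0])<.4)&(r[:,1]<-.12)&(r[:,1]>-.4); print("spray",np.percentile(r[k],[2,50,98],axis=0).round(3))
E
```

```text
clock: 1.1
position: [0.4063, -0.2523, 0.2312]
ee_rot: [0.972, 0.235, -0.0, 0.0]
ft_force: [1.0, -0.4, 0.1]
grip_width: -0.001
grasp_force: 0.0
t 1.1 tip rel hinge mm [-184.3  -64.   159.2] yaw err -0.01 F box [ 0.7 -0.8] 0.1 tilt [-0.  0.]
cover top [-0.0213 -0.0094  0.111 ]
spray [[-0.245 -0.277  0.074]
 [-0.217 -0.253  0.098]
 [-0.195 -0.227  0.101]]
```

```bash
python3 -m creep '{"slide":[[0.04,-0.032,0.01],[0.04,-0.032,0.03],[0.034,0,0.03],[0.01,0,0],[0.01,0,0]],"twist":[0,0,0,0,0]}' | tail -0
python3 - <<'E'
from h import *
st()
im,d,K,R,t=grab("scene"); cv2.imwrite("pics/s2.png",cv2.resize(im[120:290,180:400],None,fx=3.4,fy=3.4,interpolation=cv2.INTER_CUBIC))
E
```

```text
t 1.73 tip rel hinge mm [-51.5  -1.7  89.6] yaw err -0.04 F box [0.5 0.3] -0.0 tilt [-0.  0.]Exception ignored on flushing sys.stdout:
BrokenPipeError: [Errno 32] Broken pipe
```

View pics/s2.png

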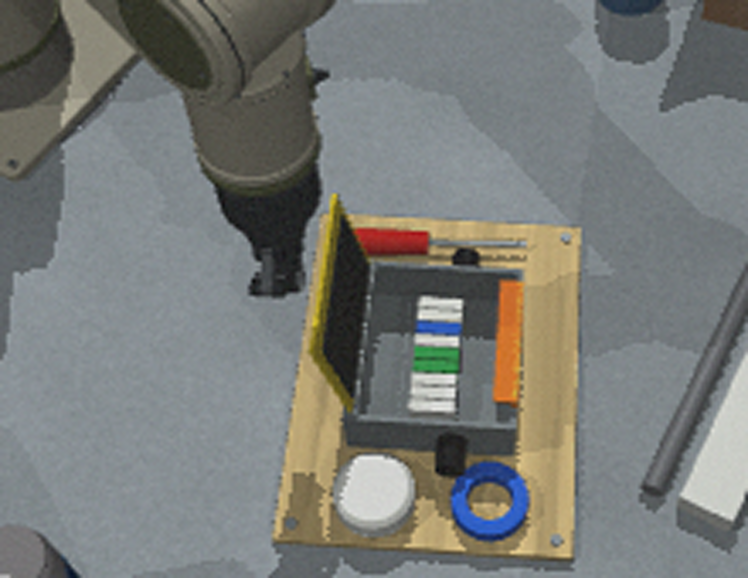

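The shut fingers are at about (275,285) in the crop, behind the cover and clear of everything. Next I lower them and push the cover over along an arc.

```bash
python3 -m creep '{"slide":[[0,-0.002,0.015],[0.01,0,0.015],[0.008,0,0],[0.008,0,0],[0.008,0,0.005],[0.004,0,0.004],[0,0,0]],"twist":[0,0,0,0,0,0,0]}'
python3 - <<'E'
from h import *
st()
E
python3 -m creep '{"slide":[[0.009,0,0.001],[0.008,0,0.001],[0.008,0,0.003],[0.008,0,0.005],[0,0,0]],"twist":[0,0,0,0,0]}' >/dev/null
python3 - <<'E'
from h import *
st()
im,d,K,R,t=grab("scene"); cv2.imwrite("pics/s3.png",cv2.resize(im[120:290,180:400],None,fx=3.4,fy=3.4,interpolation=cv2.INTER_CUBIC))
E
```

```text
clock: 2.65
position: [0.5289, -0.1165, 0.1219]
ee_rot: [0.972, 0.235, -0.0, -0.0]
ft_force: [0.1, -0.3, -0.3]
grip_width: -0.001
grasp_force: 0.0
t 2.65 tip rel hinge mm [-13.3   1.   49.9] yaw err 0.03 F box [-0.1 -0.3] -0.3 tilt [-0. -0.]
t 3.27 tip rel hinge mm [20.2  1.2 39.8] yaw err 0.05 F box [0.6 0.5] 0.4 tilt [-0. -0.]
```

View pics/s3.png

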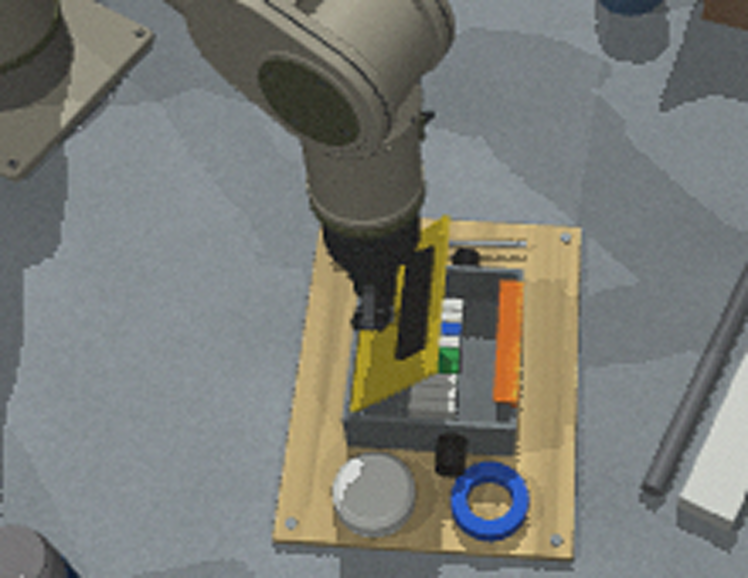

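The picture shows the cover folded to about 55°, with the shut fingertip at (370,315) on the outer face below the ridge. I continue the arc.

```bash
python3 -m creep '{"slide":[[0.005,0,0.006],[0.005,0,0.006],[0.003,0,0.006],[0.003,0,0.006],[0.002,0,0.005],[0.001,0,0.003],[0,0,0.002],[0,0,0]],"twist":[0,0,0,0,0,0,0,0]}' >/dev/null
python3 - <<'E'
from h import *
st()
E
python3 -m creep '{"slide":[[0,0,0.001],[0,0,0.001],[0,0,0]],"twist":[0,0,0]}' >/dev/null
python3 - <<'E'
from h import *
st()
im,d,K,R,t=grab("scene"); cv2.imwrite("pics/s4.png",cv2.resize(im[150:270,230:380],None,fx=4.8,fy=4.8,interpolation=cv2.INTER_CUBIC))
E
```

```text
t 4.33 tip rel hinge mm [38.5  0.7  6.2] yaw err -0.01 F box [ 0.6 -1. ] 1.4 tilt [0. 0.]
t 4.7 tip rel hinge mm [38.7  0.7  4.4] yaw err 0.0 F box [ 2.1 -1. ] 2.5 tilt [0. 0.]
```

View pics/s4.png

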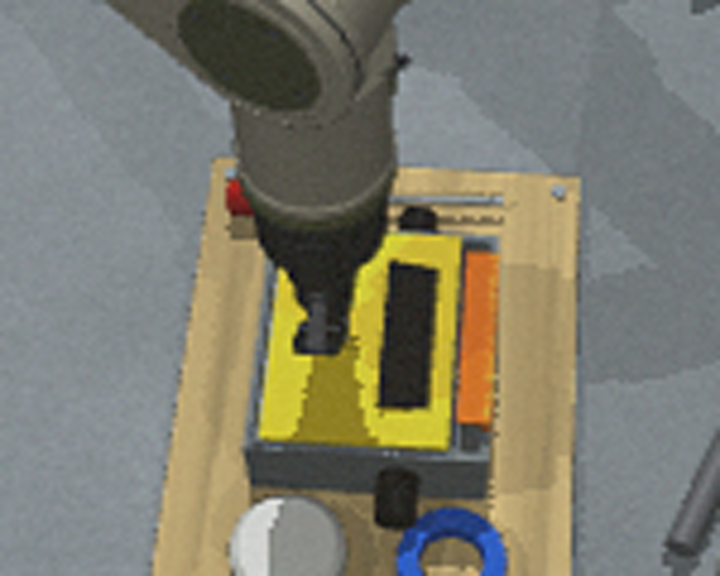

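The cover is nearly flat at (360,340), with its free edge at (455,345) short of the lip at (480,340). The fingertip is at (320,340), behind the ridge at (405,335). I press down until it seats.

```bash
for i in 1 2 3; do python3 -m creep '{"slide":[[0,0,0.001],[0,0,0]],"twist":[0,0]}' >/dev/null
python3 -c "from h import *
st()"; done
```

```text
t 5.0 tip rel hinge mm [38.7  0.6  3.8] yaw err -0.0 F box [ 0.4 -0.3] 6.8 tilt [0. 0.]
t 5.25 tip rel hinge mm [38.8  0.5  3.4] yaw err -0.0 F box [-1.4  0.7] 11.7 tilt [0. 0.]
t 5.5 tip rel hinge mm [39.   0.4  3. ] yaw err -0.0 F box [-3.2  2.4] 17.9 tilt [0.001 0.001]
```

```bash
python3 -m creep '{"slide":[[0,0,-0.001],[0.005,0,0],[0.005,0,0],[0.004,0,0],[0,0,0]],"twist":[0,0,0,0,0]}' >/dev/null
python3 -c "from h import *
st()"
for i in 1 2 3 4; do python3 -m creep '{"slide":[[0.002,0,0],[0.002,0,0],[0,0,0]],"twist":[0,0,0]}' >/dev/null
python3 -c "from h import *
st()"; done
```

```text
t 6.12 tip rel hinge mm [52.8  0.5  3.4] yaw err -0.0 F box [-1.9  1. ] 11.8 tilt [0. 0.]
t 6.5 tip rel hinge mm [54.4  0.2  3. ] yaw err -0.06 F box [-11.    2.1] 17.5 tilt [-0.002  0.001]
t 6.88 tip rel hinge mm [58.3 -0.1  2.9] yaw err -0.08 F box [-10.9   0.9] 15.5 tilt [-0.002  0.001]
t 7.25 tip rel hinge mm [62.5 -0.2  2.8] yaw err -0.08 F box [-10.6   0.4] 14.4 tilt [-0.002  0.001]
t 7.62 tip rel hinge mm [66.5 -0.2  2.7] yaw err -0.08 F box [-9.4 -0.3] 13.0 tilt [-0.002  0.001]
```

```bash
for i in 1 2 3; do python3 -m creep '{"slide":[[0.001,0,0],[0.001,0,0],[0,0,0]],"twist":[0,0,0]}' >/dev/null
python3 -c "from h import *
st()"; done
python3 - <<'E'
from h import *
im,d,K,R,t=grab("scene"); cv2.imwrite("pics/s5.png",cv2.resize(im[150:270,230:380],None,fx=4.8,fy=4.8,interpolation=cv2.INTER_CUBIC))
E
```

```text
t 8.0 tip rel hinge mm [68.4 -0.2  2.7] yaw err -0.08 F box [-9.3  0.6] 12.5 tilt [-0.002  0.001]
t 8.38 tip rel hinge mm [70.5 -0.2  2.7] yaw err -0.08 F box [-8.3 -0.4] 13.6 tilt [-0.002  0.001]
t 8.75 tip rel hinge mm [72.5 -0.1  2.6] yaw err -0.07 F box [-8.4 -0.5] 12.6 tilt [-0.002  0.001]
```

View pics/s5.png

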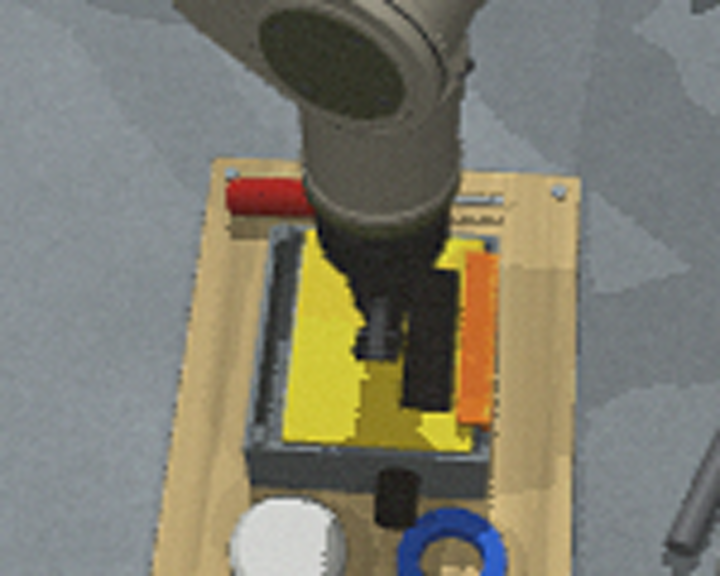

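The cover's edge is now under the lip at (465,350), and a gap has opened at the hinge side at (280,340). The stop has not been felt yet, so I push on until the force rises.

```bash
for i in 1 2 3; do python3 -m creep '{"slide":[[0.001,0,0],[0.0005,0,0],[0,0,0]],"twist":[0,0,0]}' >/dev/null
python3 -c "from h import *
st()"; done
```

```text
t 9.18 tip rel hinge mm [74.  -0.1  2.6] yaw err -0.08 F box [-8.  -0.3] 10.9 tilt [-0.002  0.001]
t 9.55 tip rel hinge mm [74.3 -0.2  2.2] yaw err -0.1 F box [-13.1   0.2] 13.3 tilt [-0.003  0.001]
t 9.93 tip rel hinge mm [74.4 -0.3  1.9] yaw err -0.14 F box [-18.3   2.3] 15.5 tilt [-0.004  0.001]
```

The stop is reached: the tip stalls at 74.3 mm with rising force. I ease off the push a little and lift straight up.

```bash
python3 -m creep '{"slide":[[-0.002,0,-0.001],[0,0,-0.002],[0,0,-0.003],[-0.001,0,-0.005],[-0.002,0,-0.02],[-0.02,0,-0.04],[-0.04,0,-0.04],[0,0,0]],"twist":[0,0,0,0,0,0,0,0]}' >/dev/null
python3 -m creep '{"slide":[[-0.05,0,-0.02],[-0.05,0,0],[-0.05,0,0],[0,0,0],[0,0,0]],"twist":[0,0,0,0,0]}' >/dev/null
python3 - <<'E'
from h import *
st()
im,d,K,R,t=grab("scene"); cv2.imwrite("pics/s6.png",cv2.resize(im[150:270,230:380],None,fx=4.8,fy=4.8,interpolation=cv2.INTER_CUBIC))
hsv=cv2.cvtColor(im,cv2.COLOR_BGR2HSV); m=(hsv[...,0]>=22)&(hsv[...,0]<=35)&(hsv[...,1]>150)&(hsv[...,2]>60)
P,u,v=pts(d,K,R,t,m); r=rel(P); r=r[(abs(r[:,1])<.07)&(r[:,0]>-.02)&(r[:,0]<.14)&(abs(r[:,2])<.1)]
print(np.percentile(r[:,0],[1,99]).round(4), "slope",np.polyfit(r[:,0],r[:,2],1).round(4))
E
```

```text
t 11.55 tip rel hinge mm [-135.     0.9  133.8] yaw err 0.05 F box [ 0.8 -0.3] -0.5 tilt [0. 0.]
[0.0163 0.1217] slope [0.0352 0.0038]
```

View pics/s6.png

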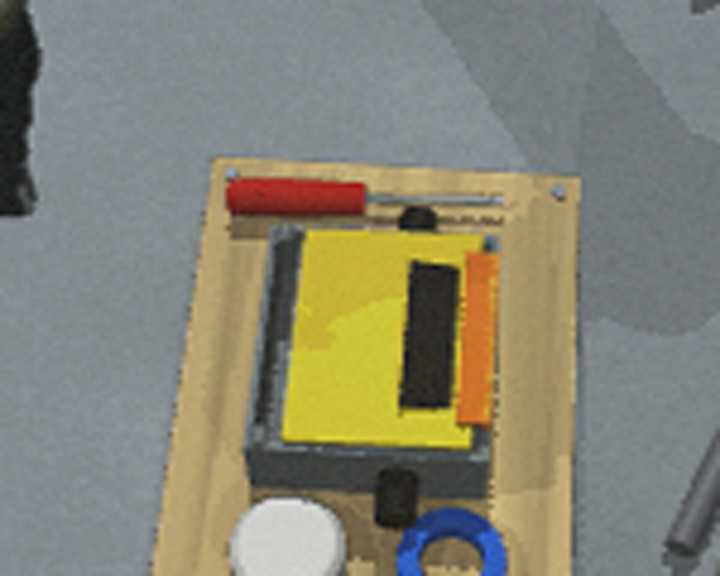

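The cover is shut, with its edge under the lip at (470,340). Its measured slope is 0.035 rad and its back edge sits about 14 mm forward of the hinge. The robot is clear and nothing beside the box has moved.

```bash
python3 -c "from workcell import manip; print(manip.hand_in())"
```

```text
the job is handed in; nothing more can be done
None
```

The yellow cover is shut and held by the orange lip alone (measured about 0.035 rad, pushed to its stop roughly 14 mm home). The robot is clear, and the job was handed in at about 11.6 s; the call returned no verdict.

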